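Reset the slipped lamp shade: screw over the flat, then nip it up

TASK

The shade of the brass desk lamp has slipped round on its arm. Turn the shade's collar back up until its thumbscrew stands straight over the flat along the top of the arm, then turn the thumbscrew clockwise until it is felt to bite on the flat and holds: snug, about 0.15 newton metres, but not forced, or its point will dent the arm. Then let go, and leave the other things on the desk where they stand.

Things in the scene. Friction and masses are not known exactly. Their poses are not given: they have to be found in the camera images.
- paddle (a point): Middle of the thumbscrew's head, a flat steel paddle 22 mm wide (its x), 8 mm thick (its y: pinch it this way), 20 mm long (its z, which points outward along the screw, away from the arm). It lies 45 mm from the arm's axis and stays at that distance as it turns. Below it a 9 mm stem, then the collar's 18 mm boss, whose top is 24 mm from the arm's axis: 10 mm of free depth for fingertips.
- screw: The thumbscrew, origin on the arm's axis, axes as the paddle's. Turned clockwise seen from outside (from above) it drives its 7 mm point onto the arm. It drags at 0.06 N m all the way (at a standstill either way) and stays where it is left. It bites after 0.5 to 2.4 rad, differing each time, then stiffens by about 1 N m per rad. Snug feels 0.1 to 0.18 N m; over 0.25 dents the arm.
- spindle: The lamp's level arm, fixed: a 20 mm brass-plated bar with one flat, 12 mm wide and 2 mm deep, milled bare all along its top. Origin on its axis at the collar. It ends 80 mm beyond the collar on the -y side, with a cap; its height in the elbow differs by up to 1 mm from lamp to lamp.
- collar_axis (a point): Centre of the shade's collar, on the arm's axis 200 mm above the desk. y runs along the arm towards the post, z along the screw. The collar is a brass ring 40 mm across, 26 mm wide; the shade hangs from it on the other side from the screw and turns with it.
- collar (a joint): Angle of the collar about the arm, rad: 0 with the screw straight over the flat, growing as it leans towards the robot (turn about -y of collar_axis). Starts at 0.45 to 0.8. It drags at 0.08 N m (2 N at the paddle) and stays where it is left until the screw bites; it can be swung up by the pinched paddle, in an arc about the arm.
- shade_mouth (a point): Middle of the shade's open mouth, 118 mm from the arm's axis on the other side from the screw. The spun brass shade is 120 mm across the mouth and 82 mm deep; with the collar it weighs 0.16 kg.
- lamp: The brass lamp, which stands fast. Origin on the desk straight below the collar. Its arm runs along its y to the post at y = 175 mm on a round foot 150 mm across; elbow and clamp knob (y = 155 to 220 mm) reach 20 mm above the arm's axis and are left alone.
- tumbler: Bystander: glass tumbler of pencils, 76 mm across, 185 mm high; origin under its foot.
- hole_punch: Bystander: steel hole punch, 115 by 105 by 70 mm; origin under its middle.
- bamboo_box: Bystander: round lidded bamboo box, 92 mm across, 76 mm high; origin under its middle.
- stapler: Bystander: black stapler, 135 by 36 by 55 mm; origin under its middle.
- tea_glass: Bystander: small tea glass, 60 mm across, 85 mm high; origin under its foot.
- notebook: Bystander: closed notebook, 154 by 108 by 16 mm; origin under its middle. It lies below the shade.
- eraser: Bystander: eraser in its sleeve, 50 by 21 by 12 mm; origin under its middle, near the lamp's foot.

How it is judged:
By the outcome, as a careful person would: the job done as asked, in the order asked, and still so for the second after the job is handed in, with the robot touching nothing.
It also fails if it takes over 53 s, if anything falls off the work surface, if the arm or the gripper's body presses on something with over 40 N, if the wrist force passes 120 N, or if a joint passes its speed limit or range.

ROBOT

A 6-joint arm with a two-finger parallel gripper is mounted at the origin on the work surface. World frame = base frame: x ahead of the robot, y to its left, z up, the work surface at z = 0. Lengths are in mm, angles in degrees, forces in N, time in s.
With the tool pointing down it reaches from about 325 to 925 mm from the base axis. Payload 3.1 kg.
Tool frame: the origin (TCP) lies at the very end of the fingers, on their centre line; the grasp point (between the pads) lies grasp_offset behind it (grasp_offset is the distance from the TCP to the grasp point, in mm); z points along the fingers, x is the direction in which the jaws open and shut, and the axes are right-handed (so a half turn about z gives the same grasp; the last joint's range is limited). The gripper opens to 85 mm and grips with 20 to 120 N. Pads are 22 mm wide; open, the fingers measure 114 mm over their backs; the gripper's body (76 mm by 85 mm) begins 54 mm behind the grasp point. The pads swing forward as they close: fully open they stand 13 mm farther back than shut.
Start: joints at [-71.803, 12.427, 92.441, -0, 75.132, -6.429], TCP at [260.452, -568.158, 231.3] pointing down, gripper open.
Joint ranges: [-157.48, 157.48], [-44.54, 120.13], [17.64, 146.25], [-64.5, 244.5], [7.68, 150.69], [-147.95, 147.95]. Speed limits (degrees/s): [159.86, 159.86, 180, 180, 180, 180].

INTERFACE

Orientations are given as [roll, pitch, yaw] about the fixed x, y, z axes, in that order (R = Rz(yaw) Ry(pitch) Rx(roll)).
In Python, from station import * gives the robot as it stands. Calls block until the motion is done:
- goto(position, orientation): joint-space move of the TCP to a pose.
- move_l(position, attitude=None, speed=150): straight line of the TCP; attitude=None keeps the orientation; speed is the mean speed in mm/s.
- move_j(angles): joint-space move.
- grip(opening, squeeze=None): finger opening in mm; squeeze is the grip in N (None keeps the last); returns when the fingers have stopped.
- wait(seconds).
- solve_ik(position, orientation): joint angles nearest the present ones, or None.
- get_obs(): the state.
- get_image(name): name is "scene" or "top"; returns the picture (384x512x3 uint8, red, green, blue); there is no depth.
- get_calibration(name): a dict with "fx", "fy", "cx", "cy" (pixels), "R" (3x3) and "t" (3): a world point X has camera coordinates R X + t. Camera axes: x right, y down, z forward; pixel columns grow to the right and rows downward; lengths in mm; the calibration is good to about 2 mm. A picture is of the moment at which its call begins. get_calibration takes no time and is no camera call.
A pose or a line that the arm cannot do raises Unreachable and nothing moves.
- sign_off(): hands the job in, once; it reports no verdict.
Trained networks look in the newest picture that a camera, given by its name, has taken for a name from the list of things; names that differ only in an ending like _2 or _b are one class to them, and where a whole thing is asked for, a point or a joint stands for the part that bears it (a point fixed in the world has none). Each returns a list of dicts, best first, with "score" (0 to 1); they miss things now and then, are a little off and sometimes report something else, mostly with a low value. They report only what shows in the picture. A call takes as long as a camera call.
- spot_in(name, camera): "extent" ([centre column, centre row, width, height] in pixels, round what is visible of it).
- regions_of(name, camera): "region" (384x512 bool, what is visible of it) and "extent" ([centre column, centre row, width, height] in pixels, round what is visible of it).
The state is a dict: "t": time; "joint_pos": joint angles; "qvel": joint speeds; "effort": joint torques, N m; "tcp_pos": TCP position; "ee_rot": TCP orientation; "wrist_force": force on the tool from outside, world axes, zero at the start; "moment": the same for the moment, N m; "grip_width": finger opening in mm.
Only numpy, scipy, OpenCV 4.12 (cv2) and the standard library are available. Lean on these libraries where they do the work, as an engineer would, in place of code of your own. Each camera call takes 0.05 s, during which the arm holds its last target. There are 200 camera calls.

## Working session

There is one attempt and no reset: what is moved stays moved. The work goes in short steps, each a Python script; the robot and the scene stay as the last script left them, time stands still between calls to the robot, and variables do not carry over. Pictures are saved under pics/ and viewed, about 8 in all and at most 12, crops included, and the job is handed in when it is done.

```bash
ls; mkdir -p pics; python3 - <<'E'
from station import *
import cv2,numpy as np
for n in("scene","top"):
    im=get_image(n); cv2.imwrite(f"pics/{n}0.png",im[:,:,::-1])
    c=get_calibration(n); print(n,c["fx"],c["cx"],c["cy"],np.round(c["R"],3).tolist(),np.round(c["t"],1).tolist())
    for k in("paddle","collar_axis","spindle","screw","shade_mouth","lamp","tumbler","hole_punch","tea_glass","stapler","bamboo_box"):
        r=spot_in(k,n); print(k,[(round(d["score"],2),np.round(d["extent"],1).tolist()) for d in r[:2]])
print(get_obs())
E
```

```text
pics
scene 438.60602913066845 256.68789573702014 192.2107525464335 [[-0.162, 0.987, 0.011], [0.659, 0.116, -0.743], [-0.735, -0.113, -0.669]] [53.5, -223.0, 1700.8]
paddle [(0.53, [228.2, 153.6, 7.5, 10.3])]
collar_axis [(0.83, [228.6, 183.9, 43.2, 66.9])]
spindle [(0.82, [241.0, 169.8, 84.2, 7.5])]
screw []
shade_mouth [(0.7, [228.9, 183.1, 40.9, 66.0])]
lamp []
tumbler [(0.89, [103.7, 239.0, 36.3, 58.8]), (0.75, [227.6, 181.4, 42.5, 69.3])]
hole_punch [(0.8, [112.4, 200.1, 44.6, 48.1])]
tea_glass [(0.86, [378.4, 203.8, 19.8, 34.0])]
stapler [(0.72, [240.7, 169.6, 84.4, 8.0])]
bamboo_box [(0.66, [402.0, 277.4, 43.6, 44.5]), (0.2, [227.4, 155.6, 8.4, 11.4])]
top 478.495894774145 256.0585067439785 195.70540718372106 [[0.006, -1.0, 0.018], [-0.998, -0.007, -0.064], [0.064, -0.017, -0.998]] [-1.5, 505.6, 1431.0]
paddle [(0.47, [283.0, 209.2, 10.0, 7.3]), (0.46, [111.8, 147.9, 38.4, 30.5])]
collar_axis [(0.73, [276.9, 187.2, 38.7, 47.6])]
spindle [(0.95, [266.1, 206.1, 88.2, 18.9])]
screw [(0.2, [253.2, 201.4, 114.3, 77.6])]
shade_mouth [(0.61, [273.8, 191.2, 41.7, 53.4])]
lamp [(0.94, [
[... 363 characters left out ...]
o_box [(0.68, [113.2, 148.8, 39.1, 34.9])]
{'t': 1.2, 'joint_pos': array([-7.18040135e+01,  1.24271641e+01,  9.24424216e+01, -1.64909593e-04,
        7.51333105e+01, -6.43094033e+00]), 'qvel': array([ 0.00492594,  0.01979776,  0.05146108, -0.07140089, -0.05120178,
        0.11413529]), 'effort': array([ 1.27757809e-03, -3.96889079e+01, -3.04253268e+01, -1.70688086e-04,
        7.93440613e-04,  8.59787889e-06]), 'tcp_pos': array([ 260.4361006, -568.1445062,  231.2905174]), 'ee_rot': array([-1.79999834e+02,  2.89578465e-03, -6.53730308e+01]), 'wrist_force': array([ 0.24037258,  0.00223505, -0.27825695]), 'moment': array([-0.01596943,  0.03558644, -0.01996338]), 'grip_width': 85.35655680810464}
```

```bash
python3 - <<'E'
import cv2,numpy as np
a=cv2.imread("pics/scene0.png");b=cv2.imread("pics/top0.png")
A=cv2.resize(a[130:230,180:310],None,fx=6,fy=6,interpolation=cv2.INTER_CUBIC)[:,:780]
B=cv2.resize(b[150:250,180:310],None,fx=6,fy=6,interpolation=cv2.INTER_CUBIC)
cv2.imwrite("pics/cA.png",A);cv2.imwrite("pics/cB.png",B)
E
```

```text
(no output)
```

View pics/cA.png

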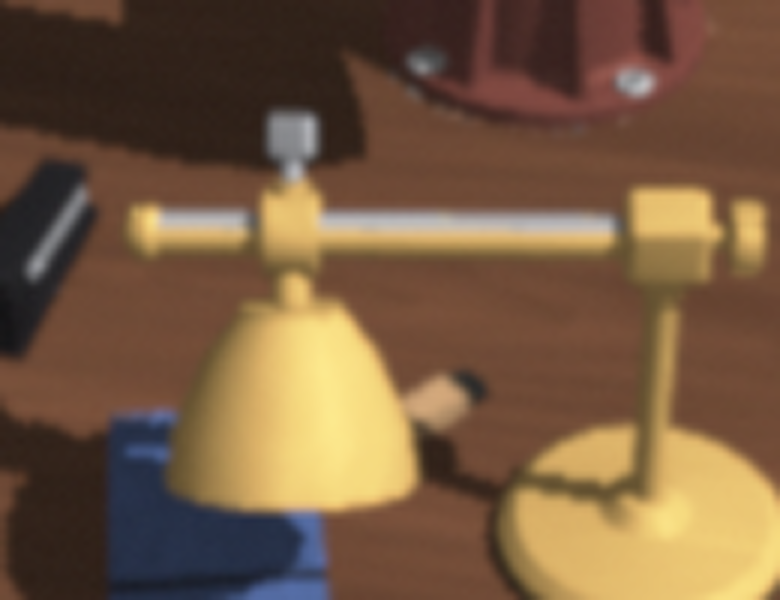

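View pics/cB.png

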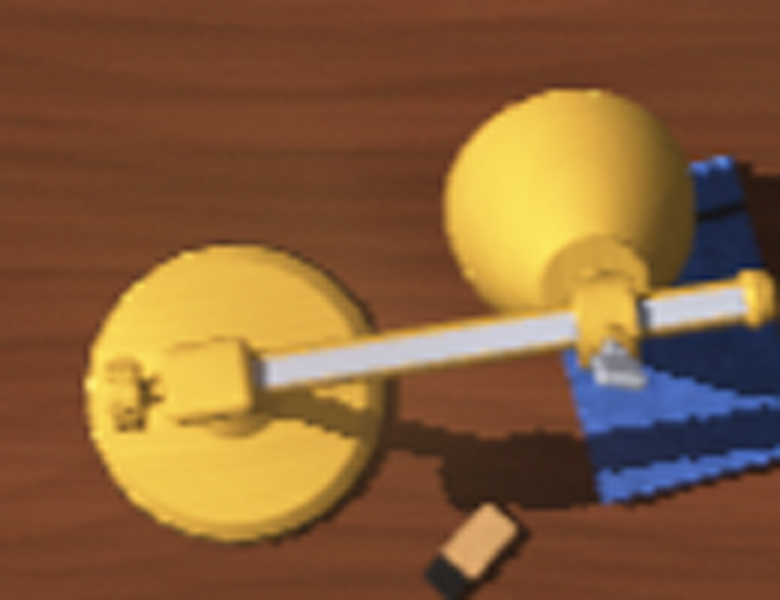

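View pics/scene0.png

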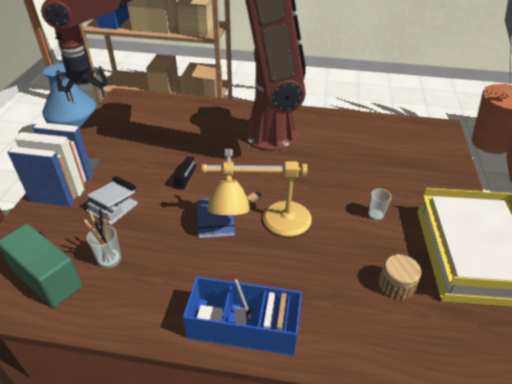

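The scene view shows the paddle at about (229,152), the collar at (228,169) and the arm from column 201 to 285. The top view shows the paddle at about (283,211) and the collar at (282,202), with the arm running from (309,199) to the elbow at (222,212). The paddle leans towards the robot and its broad face is roughly along the arm. Next I fit a small model to both images.

```bash
cat > fit.py <<'E'
from station import *
import cv2,numpy as np
from scipy.optimize import least_squares,minimize
C={n:get_calibration(n) for n in("scene","top")}
def proj(n,X):
    c=C[n];p=np.asarray(X)@np.array(c["R"]).T+np.array(c["t"])
    return np.c_[c["fx"]*p[:,0]/p[:,2]+c["cx"],c["fy"]*p[:,1]/p[:,2]+c["cy"]]
def frames(q):
    x,y,psi,th,phi=q   # psi: yaw of lamp (its y along arm); th about -y; phi about screw z
    c,s=np.cos(psi),np.sin(psi);L=np.array([[c,-s,0],[s,c,0],[0,0,1]])
    c,s=np.cos(-th),np.sin(-th);T=L@np.array([[c,0,s],[0,1,0],[-s,0,c]])
    c,s=np.cos(phi),np.sin(phi);P=T@np.array([[c,-s,0],[s,c,0],[0,0,1]])
    return np.array([x,y,200.]),L,T,P
box=np.array([[a*11,b*4,45+d*10] for a in(-1,1) for b in(-1,1) for d in(-1,1)],float)
def soft(im):
    h=im.astype(float);return np.clip((0.45-(h.max(2)-h.min(2))/(h.max(2)+1))/0.3,0,1)*(h.max(2)>60)
def render(n,q,r0,c0,S=40,k=4):
    o,L,T,P=frames(q);p=proj(n,box@P.T+o)
    m=np.zeros((S*k,S*k),np.uint8);h=cv2.convexHull(((p-[c0,r0]+.5)*k*16-8).astype(np.int32))
    cv2.fillConvexPoly(m,h,1,shift=4);m=cv2.resize(m.astype(np.float32),(S,S),interpolation=cv2.INTER_AREA)
    return cv2.GaussianBlur(m,(0,0),.5)
def ptres(q,obs):
    o,L,T,P=frames(q);pts={"pad":o+45*T[:,2],"col":o,"cap":o-80*L[:,1],"elb":o+150*L[:,1],"mouth":o-118*T[:,2]}
    return np.concatenate([(proj(n,[pts[k]])[0]-uv)*w for n,k,uv,w in obs])
E
python3 - <<'E'
from fit import *
obs=[("scene","pad",(228.8,152.5),1),("scene","col",(228.5,168.7),1),("scene","cap",(201.3,168.3),1),
("top","pad",(283.3,210.8),1),("top","col",(281.8,202.6),1),("top","cap",(309.2,199.5),1)]
f=lambda q:ptres(np.r_[q,0],obs)
best=None
for p0 in(-.2,0,.2,.0+np.pi):
    r=least_squares(f,[480,0,p0,.6],x_scale=[10,10,.1,.1])
    if best is None or r.cost<best.cost:best=r
q=best.x;print(np.round(q,3),np.round(best.fun,2))
ims={n:cv2.imread(f"pics/{n}0.png")[:,:,::-1] for n in C}
win={"scene":(133,209,24),"top":(200,266,24)}
sm={n:soft(ims[n])[r:r+40,c:c+40] for n,(r,c,_) in win.items()}
# mask near paddle only
for n in sm:
    p=proj(n,[frames(np.r_[q,0])[0]+45*frames(np.r_[q,0])[2][:,2]])[0];r,c,_=win[n]
    yy,xx=np.mgrid[r:r+40,c:c+40];k=np.hypot(xx-p[0],yy-p[1])<9
    num,lab=cv2.connectedComponents((sm[n]>.3).astype(np.uint8));
    l=lab[int(round(p[1]))-r,int(round(p[0]))-c];sm[n]=sm[n]*cv2.dilate((lab==l).astype(np.uint8),np.ones((3,3)))*k
    print(n,l,sm[n].sum())
print((sm["top"][2:20,8:28]*9).astype(int));print((sm["scene"][10:28,10:28]*9).astype(int))
def cost(z):
    s=0
    for i,n in enumerate(sm): s+=((render(n,z,*win[n][:2])-sm[n])**2).sum()
    return s+0.5*(ptres(z,obs)**2).sum()
for ph in np.radians(np.arange(-90,90,10)):
    r=minimize(lambda v:cost(np.r_[v[0]*5,v[1]*5,v[2]/10,v[3]/5,ph]),[q[0]/5,q[1]/5,q[2]*10,q[3]*5],method="Nelder-Mead",options=dict(maxiter=250))
    v=r.x;print(round(np.degrees(ph)),round(r.fun,2),np.round([v[0]*5,v[1]*5,v[2]/10,v[3]/5],3))
print(grasp_offset)
E
```

```text
[ 4.74677e+02 -5.87050e+01  1.38000e-01  5.13000e-01] [-0.22  0.14 -0.04 -0.02 -1.44 -0.29 -0.9   0.12 -1.6   0.51  0.95 -0.35]
scene 4 99.78824655024384
top 5 60.16970119404786
[[0 0 0 0 0 0 0 0 0 0 0 0 0 0 0 0 0 0 0 0]
 [0 0 0 0 0 0 0 0 0 0 0 0 0 0 0 0 0 0 0 0]
 [0 0 0 0 0 0 0 0 0 0 0 0 0 0 0 0 0 0 0 0]
 [0 0 0 0 0 0 0 0 0 0 0 0 0 0 0 0 0 0 0 0]
 [0 0 0 0 0 0 0 1 0 0 0 0 0 0 0 0 0 0 0 0]
 [0 0 0 0 0 0 2 9 9 1 0 0 0 0 0 0 0 0 0 0]
 [8 6 0 0 0 0 9 9 9 9 5 0 1 0 0 0 0 0 0 0]
 [1 0 6 0 2 9 9 9 9 9 9 3 6 0 0 0 0 0 0 0]
 [1 0 9 0 9 9 9 9 9 9 9 9 9 0 0 0 0 0 0 0]
 [3 0 1 9 9 9 9 9 9 9 9 9 7 0 0 0 0 0 0 0]
 [6 0 0 0 0 9 9 9 9 9 9 9 9 3 0 0 0 0 0 0]
 [2 0 0 0 0 6 9 9 9 9 9 9 9 6 0 0 0 0 0 0]
 [0 0 0 0 0 0 1 1 2 5 8 9 9 1 0 0 0 0 0 0]
 [0 0 0 0 0 0 0 0 0 0 0 0 0 0 0 0 0 0 0 0]
 [0 0 0 0 0 0 0 0 0 0 0 0 0 0 0 0 0 0 0 0]
 [0 0 0 0 0 0 0 0 0 0 0 0 0 0 0 0 0 0 0 0]
 [0 0 0 0 0 0 0 0 0 0 0 0 0 0 0 0 0 0 0 0]
 [0 0 0 0 0 0 0 0 0 0 0 0 0 0 0 0 0 0 0 0]]
[[0 0 0 0 0 0 0 0 0 0 0 0 0 0 0 0 0 0]
 [0 0 0 0 0 0 0 0 0 0 0 0 0 0 0 0 0 0]
 [0 0 0 0 0 0 0 0 0 0 0 0 0 0 0 0 0 0]
 [0 0 0 0 0 0 0 0 0 0 0 0 0 0 
[... 998 characters left out ...]
[ 4.75177e+02 -5.78140e+01  1.35000e-01  5.23000e-01]
-10 84.39 [ 4.74695e+02 -5.84720e+01  1.38000e-01  5.10000e-01]
0 96.44 [ 4.74328e+02 -5.79330e+01  1.45000e-01  5.05000e-01]
10 93.92 [ 4.75597e+02 -5.99080e+01  1.45000e-01  4.95000e-01]
20 77.01 [ 4.74296e+02 -5.88870e+01  1.48000e-01  4.81000e-01]
30 63.24 [ 4.74659e+02 -5.88450e+01  1.45000e-01  5.13000e-01]
40 50.7 [ 4.75385e+02 -5.86330e+01  1.47000e-01  5.23000e-01]
50 45.22 [ 4.74617e+02 -5.85560e+01  1.44000e-01  5.04000e-01]
60 39.77 [ 4.75084e+02 -5.88570e+01  1.39000e-01  5.09000e-01]
70 38.6 [ 4.75219e+02 -5.89040e+01  1.43000e-01  5.13000e-01]
80 39.92 [ 4.75218e+02 -5.84180e+01  1.38000e-01  5.06000e-01]
18.700000000000003
```

```bash
cat > h.py <<'E'
from fit import *
from scipy.spatial.transform import Rotation as Ro
Q=np.array([475.2,-59.2,.14,.513,np.radians(70)])
def pose(r,th,q=Q,dphi=0,off=(0,0,0)):
    q=np.array(q,float);q[3]=th;q[4]+=dphi
    o,L,T,P=frames(q);z=-T[:,2];x=-P[:,1];R=np.c_[x,np.cross(z,x),z]
    return o+r*T[:,2]+np.array(off),Ro.from_matrix(R).as_euler("xyz",degrees=True)
def st(tag="",n=1):
    F=[];M=[]
    for i in range(n):
        o=get_obs();F.append(o["wrist_force"]);M.append(o["moment"])
        if n>1: wait(.02)
    print(tag,round(o["t"],2),"p",np.round(o["tcp_pos"],1),"e",np.round(o["ee_rot"],1),"j6",round(o["joint_pos"][5],1),"F",np.round(np.mean(F,0),2),"M",np.round(np.mean(M,0),3),"w",round(o["grip_width"],1))
    return np.mean(F,0),np.mean(M,0)
E
python3 - <<'E'
from h import *
for r,th in((120,.513),(28,.513),(28,0)): 
    p,e=pose(r,th);s=solve_ik(p,e);print(np.round(p),np.round(e),None if s is None else np.round(s))
grip(34,40)
goto(*pose(120,.513)); st("pre",5)
move_l(pose(60,.513)[0],speed=100); st("in60",3)
im=get_image("scene");cv2.imwrite("pics/s1.png",cv2.resize(im[120:190,180:280,::-1],None,fx=4,fy=4,interpolation=2))
im=get_image("top");cv2.imwrite("pics/t1.png",cv2.resize(im[160:230,230:330,::-1],None,fx=4,fy=4,interpolation=2))
cv2.imwrite("pics/st1.png",np.hstack([cv2.imread("pics/s1.png"),cv2.imread("pics/t1.png")]))
E
```

```text
[417. -67. 305.] [-169.  -27.  -15.] [-32. -38. 130.  20.  66. -25.]
[462. -61. 224.] [-169.  -27.  -15.] [-27. -27. 132.  21.  51. -25.]
[475. -59. 228.] [180.   0. -12.] [-16.  -6. 112.  -0.  74.  -4.]
pre 3.72 p [417.2 -68.2 304.8] e [-169.1  -27.5  -14.7] j6 -25.2 F [-0.04  0.38  0.13] M [-0.038  0.227  0.012] w 34.2
in60 4.52 p [446.3 -63.6 253. ] e [-169.1  -27.5  -14.7] j6 -24.9 F [ 0.06 -0.14 -0.02] M [-0.038  0.235 -0.022] w 34.3
```

View pics/st1.png

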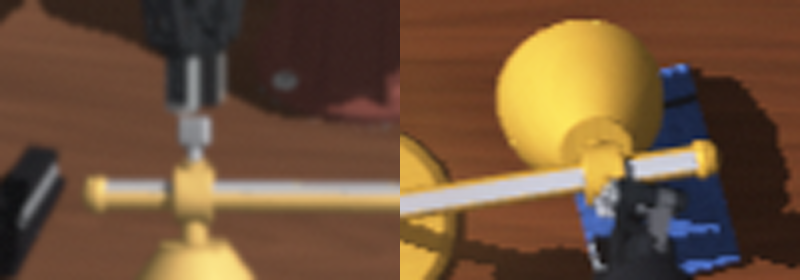

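The top view puts the hand's dark fingers right of the paddle, which is at about (607,195) in the composite. I'll check where the TCP should project before closing in.

```bash
python3 - <<'E'
from h import *
o=get_obs();R=Ro.from_euler("xyz",o["ee_rot"],degrees=True).as_matrix();p=o["tcp_pos"]
for n,c0,r0,dx in(("scene",180,120,0),("top",230,160,400)):
    for k,X in dict(tcp=p,fa=p+R[:,0]*17,fb=p-R[:,0]*17,side=p+R[:,1]*11,back60=p-60*R[:,2],back110=p-110*R[:,2]).items():
        u=proj(n,[X])[0];print(n,k,np.round((u-[c0,r0])*4+[dx,0]))
    q=np.r_[Q];f=frames(q);u=proj(n,[f[0]+45*f[2][:,2]])[0];print(n,"paddle model",np.round((u-[c0,r0])*4+[dx,0]))
for cam in("top",):
    get_image("top")
    for k in("paddle",):print([(round(d["score"],2),np.round((np.array(d["extent"][:2])-[230,160])*4+[400,0])) for d in spot_in(k,cam)])
E
```

```text
scene tcp [193. 108.]
scene fa [183. 111.]
scene fb [203. 106.]
scene side [178. 107.]
scene back60 [194.  21.]
scene back110 [194. -54.]
scene paddle model [193. 131.]
top tcp [614. 213.]
top fa [621. 190.]
top fb [607. 236.]
top side [631. 216.]
top back60 [627. 259.]
top back110 [639. 301.]
top paddle model [610. 203.]
[]
```

```bash
python3 - <<'E'
from h import *
im=get_image("top");cv2.imwrite("pics/t2.png",cv2.resize(im[185:245,245:325,::-1],None,fx=10,fy=10,interpolation=2))
E
```

```text
(no output)
```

View pics/t2.png

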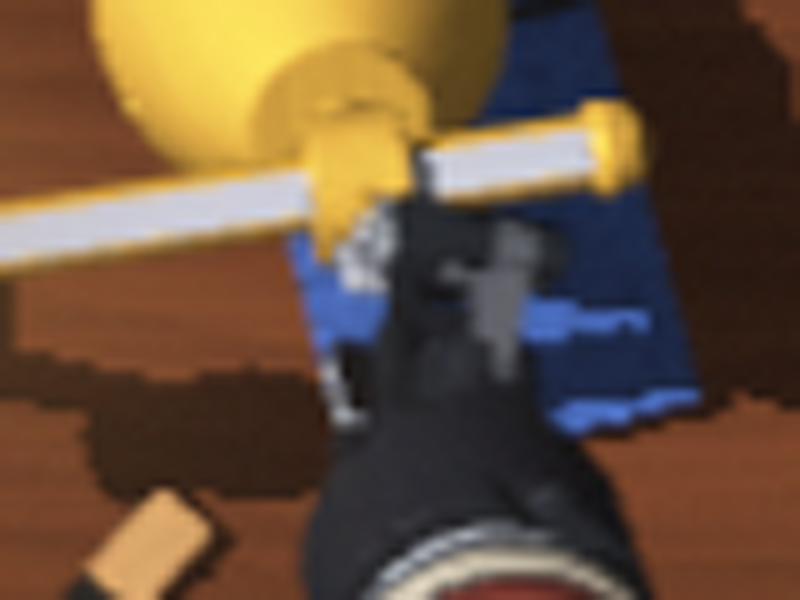

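The top crop shows the paddle at about (367,250), partly hidden by the front knuckle at about (470,220). My projection of the linkage puts that knuckle at about (475,215), so it agrees. I'll go in gently, watching the force, and pinch.

```bash
python3 - <<'E'
from h import *
for r in(45,36,28.5):
    move_l(pose(r,.513)[0],speed=80);F,M=st(f"r{r}",2)
    if np.linalg.norm(F)>4: break
else:
    for w in(18,12,0):
        grip(w,20);st(f"g{w}",3)
im=get_image("scene");a=cv2.resize(im[130:190,190:270,::-1],None,fx=5,fy=5,interpolation=2)
im=get_image("top");b=cv2.resize(im[185:245,245:325,::-1],None,fx=5,fy=5,interpolation=2)
cv2.imwrite("pics/st3.png",np.hstack([a,b]))
E
```

```text
r45 5.13 p [453.1 -62.1 238.7] e [-169.1  -27.4  -14.6] j6 -25.0 F [0.18 0.95 0.45] M [-0.028  0.212  0.009] w 34.4
r36 5.42 p [457.5 -61.5 231.1] e [-169.1  -27.4  -14.6] j6 -25.0 F [-0.47 -0.21  0.1 ] M [-0.012  0.232  0.024] w 33.8
r28.5 5.71 p [461.1 -61.  224.6] e [-169.1  -27.4  -14.6] j6 -25.1 F [-0.78 -0.82 -0.03] M [-0.005  0.228 -0.019] w 34.0
g18 6.06 p [461.4 -61.2 225. ] e [-169.1  -27.5  -14.7] j6 -25.1 F [-0.51  0.17 -0.12] M [-0.065  0.236  0.033] w 17.8
g12 6.34 p [461.2 -61.1 224.7] e [-169.1  -27.4  -14.6] j6 -25.1 F [-0.93  0.52  0.46] M [0.02  0.357 0.071] w 11.7
g0 6.61 p [460.5 -60.8 224.3] e [-169.1  -27.3  -14.6] j6 -25.1 F [-5.71  0.74  2.23] M [0.155 0.997 0.204] w 7.8
```

View pics/st3.png

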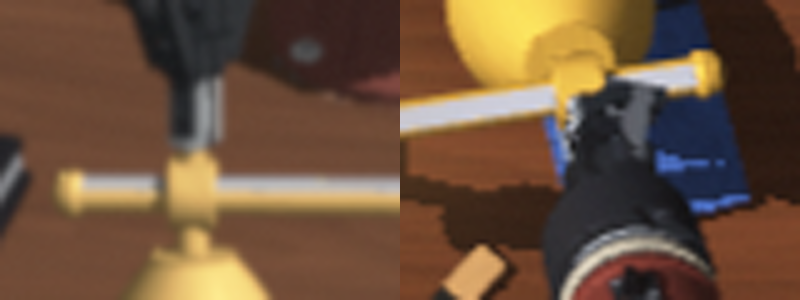

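The pinch is good: width 7.8 mm and the jaws sit over the paddle between collar and hand in both views. Now I swing up in an arc.

```bash
python3 - <<'E'
from h import *
grip(0,30)
for th in np.linspace(.513,0,9)[1:]:
    move_l(*pose(28.5,th),speed=40); F,M=st(f"th{th:.2f}",1)
    if np.linalg.norm(F)>35: print("STOP");break
wait(.2);st("end",8)
im=get_image("scene");a=cv2.resize(im[130:190,190:270,::-1],None,fx=5,fy=5,interpolation=2)
im=get_image("top");b=cv2.resize(im[185:245,245:325,::-1],None,fx=5,fy=5,interpolation=2)
cv2.imwrite("pics/st4.png",np.hstack([a,b]))
E
```

```text
th0.45 7.19 p [462.2 -60.5 225.1] e [-170.7  -23.9  -13.8] j6 -21.0 F [-7.72  0.05  4.93] M [0.05  1.336 0.042] w 7.6
th0.38 7.44 p [463.8 -60.2 225.7] e [-172.1  -20.5  -13.3] j6 -17.5 F [-7.53  0.98  4.08] M [0.091 1.377 0.059] w 7.3
th0.32 7.69 p [465.4 -60.  226.3] e [-173.5  -17.1  -12.8] j6 -14.3 F [-7.21  0.43  3.99] M [0.091 1.408 0.013] w 7.5
th0.26 7.94 p [467.1 -59.7 226.7] e [-174.8  -13.7  -12.4] j6 -11.6 F [-7.11  0.93  2.62] M [0.141 1.352 0.023] w 6.9
th0.19 8.19 p [468.8 -59.4 227.1] e [-176.1  -10.2  -12.2] j6 -9.2 F [-7.51  1.3   2.38] M [0.072 1.376 0.029] w 7.6
th0.13 8.44 p [470.5 -59.1 227.3] e [-177.4   -6.8  -12. ] j6 -7.1 F [-6.62  1.47  2.86] M [0.064 1.397 0.029] w 7.7
th0.06 8.69 p [472.3 -58.9 227.5] e [-178.7   -3.3  -11.9] j6 -5.3 F [-6.1   0.68  2.03] M [ 0.093  1.357 -0.039] w 7.3
th0.00 8.94 p [474.  -58.5 227.5] e [-179.9    0.2  -11.8] j6 -3.7 F [-6.07  1.95  0.9 ] M [ 0.12   1.416 -0.031] w 7.4
end 9.26 p [473.9 -58.6 227.5] e [-1.799e+02  1.000e-01 -1.190e+01] j6 -3.7 F [-5.99  1.83  0.81] M [ 0.121  1.22  -0.017] w 7.3
```

View pics/st4.png

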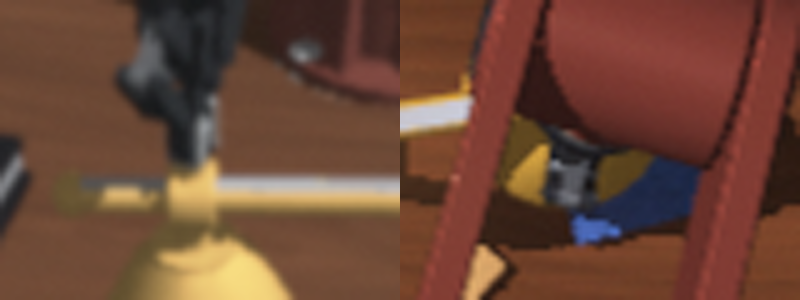

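The collar is up: the jaws stand over it in the scene view at about (195,150), while the top view is hidden by the robot's arm. I'll release, step aside and measure the angle.

```bash
python3 - <<'E'
from h import *
grip(30,30);st("rel",6)
p=get_obs()["tcp_pos"];move_l([p[0],p[1],290],speed=150);st("up",6)
j=np.array(get_obs()["joint_pos"]);j[0]-=28;move_j(j);st("side")
ims={n:get_image(n) for n in C}
for n in C: cv2.imwrite(f"pics/{n}5.png",ims[n][:,:,::-1])
for k in("paddle","spindle","collar_axis"):
  for n in C: print(k,n,[(round(d["score"],2),np.round(d["extent"],1).tolist()) for d in spot_in(k,n)[:1]])
a=cv2.resize(ims["scene"][140:200,195:245,::-1],None,fx=8,fy=8,interpolation=2)
b=cv2.resize(ims["top"][175:235,255:305,::-1],None,fx=8,fy=8,interpolation=2)
cv2.imwrite("pics/st5.png",np.hstack([a,b]))
E
```

```text
rel 9.81 p [475.9 -59.4 228.9] e [-1.8e+02 -1.0e-01 -1.2e+01] j6 -3.6 F [-0.29 -0.01 -0.09] M [0.004 0.019 0.025] w 29.9
up 10.47 p [475.  -59.1 288.4] e [-1.8e+02  1.0e-01 -1.2e+01] j6 -3.5 F [-0.2  -0.35  0.09] M [-0.005 -0.009 -0.024] w 30.4
side 11.41 p [ 391.8 -274.4  287.8] e [-179.9    0.2  -39.9] j6 -3.5 F [ 0.09  0.48 -0.22] M [0.024 0.046 0.03 ] w 30.2
paddle scene [(0.62, [228.1, 156.4, 6.4, 8.0])]
paddle top []
spindle scene [(0.56, [242.2, 169.4, 85.1, 10.1])]
spindle top [(0.71, [267.4, 205.4, 91.5, 23.2])]
collar_axis scene [(0.9, [228.6, 183.6, 38.8, 60.9])]
collar_axis top [(0.78, [278.8, 204.0, 42.8, 40.0])]
```

View pics/st5.png

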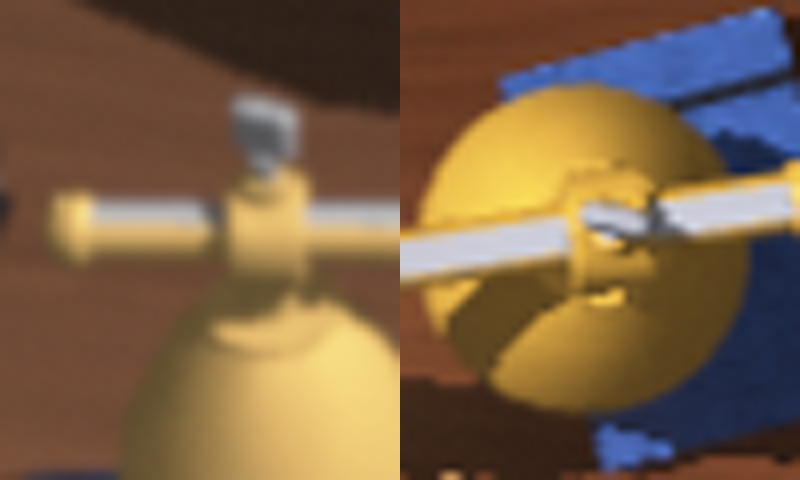

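Paddle top is at (616,219) in the top half and the arm midline passes about row 225 there. The shade circle is centred near (584,248). I compare these with the model.

```bash
python3 - <<'E'
from h import *
px=lambda u,v:np.array([(u-400)/8+255-.44,v/8+175-.44])
padtop=px(616,219);mouth=px(584,248.5);a1=px(485,243);a2=px(720,210)
def res(v):
    x,y,psi,th=v;o,L,T,P=frames([x,y,psi,th,0])
    d=lambda s:proj("top",[o+s*L[:,1]+[0,0,8]])[0]
    r=[]
    for a in(a1,a2):
        b,c=d(-60),d(60);t=(c-b)/np.linalg.norm(c-b);n=np.array([-t[1],t[0]]);r.append((a-b)@n)
    r+=list(proj("top",[o+55*T[:,2]])[0]-padtop)
    r+=list(.7*(proj("top",[o-118*T[:,2]])[0]-mouth))
    return r
r=least_squares(res,[475,-59,.14,0],x_scale=[10,10,.1,.1]);print(np.round(r.x,3),np.round(r.fun,2))
f=lambda v:[w for i,w in enumerate(res(v)) if i!=4 and i!=5]
r=least_squares(f,[475,-59,.14,0],x_scale=[10,10,.1,.1]);print("no mouth",np.round(r.x,3),np.round(r.fun,2))
# scene: paddle centre & height of collar/shade mouth
for th in(-.05,0,.05,.1):
    o,L,T,P=frames([475,-60,.14,th,0]);print(th,np.round(proj("scene",[o,o+45*T[:,2],o+55*T[:,2],o-118*T[:,2]]),1).tolist())
E
```

```text
[ 4.74794e+02 -5.85610e+01  1.46000e-01 -1.00000e-02] [ 0.11  0.11  0.03 -0.15 -0.09 -0.1 ]
no mouth [ 4.75068e+02 -5.84000e+01  1.47000e-01  2.00000e-03] [-0. -0.  0.  0.]
-0.05 [[228.0, 168.7], [227.4, 156.4], [227.2, 153.5], [229.4, 198.2]]
0 [[228.0, 168.7], [227.4, 155.8], [227.3, 152.9], [229.3, 199.6]]
0.05 [[228.0, 168.7], [227.5, 155.3], [227.4, 152.3], [229.1, 200.9]]
0.1 [[228.0, 168.7], [227.6, 154.9], [227.5, 151.7], [229.0, 202.2]]
```

The collar angle measures 0.00 to -0.01 rad from the top view, with the axis at about (474.9, -58.6). Now I regrip centred on the axis with the tool vertical.

```bash
cat >> h.py <<'E'
Q2=np.array([474.8,-58.7,.145,0,np.radians(65)])
E
python3 - <<'E'
from h import *
goto(*pose(75,0,Q2))
move_l(pose(28.5,0,Q2)[0],speed=120);st("at",15)
grip(0,35);wait(.1);st("grip",8)
E
```

```text
at 13.51 p [475.5 -59.  229.6] e [-1.80e+02 -1.00e-01 -1.67e+01] j6 1.2 F [0.07 0.01 0.12] M [-0.012  0.005 -0.011] w 29.8
grip 14.06 p [474.2 -58.3 229. ] e [-1.80e+02  1.00e-01 -1.67e+01] j6 1.2 F [-3.74  1.09  5.65] M [0.408 0.884 0.07 ] w 7.2
```

```bash
cat >> h.py <<'E'
B=-0.011
def mz(n):
    M=[];F=[]
    for i in range(n):
        o=get_obs();M.append(o["moment"][2]);F.append(o["wrist_force"]);wait(.02)
    return np.mean(M)-B,np.mean(F,0),o
def turn(j,a1,step=4,n=5,stop=.105,hard=.2,tmax=40):
    a=j[5];log=[]
    while a+step<=a1:
        a+=step;j[5]=a;move_j(j);m,F,o=mz(n);log.append((a,m))
        print(round(o["t"],2),round(a,1),round(o["joint_pos"][5],1),"mz",round(m,3),"F",np.round(F,1))
        if m>stop:
            m2,F,o=mz(8);print(" recheck",round(m2,3))
            if m2>stop-.01 or m2>hard: return True,j
        if o["t"]>tmax or np.linalg.norm(F)>25: print("halt");break
    return False,j
E
python3 - <<'E'
from h import *
j=np.array(get_obs()["joint_pos"])
print(turn(j,j[5]+24,n=6))
E
```

```text
14.41 5.2 5.2 mz -0.014 F [-1.9  0.6  2.7]
14.76 9.2 9.1 mz -0.03 F [-1.7  0.1  2.9]
15.11 13.2 13.1 mz -0.045 F [-1.6 -0.4  2. ]
15.46 17.2 17.1 mz -0.025 F [-1.7 -0.6  2.5]
15.81 21.2 21.1 mz -0.035 F [-0.5 -0.8  1.8]
(False, array([-1.54462223e+01, -5.79443951e+00,  1.11827010e+02,  1.57830214e-02,
        7.40643878e+01,  2.12251600e+01]))
```

The moment about the screw reads slightly negative where I expected +0.06, so I'll check direction and bias with a small reversal and a release.

```bash
python3 - <<'E'
from h import *
j=np.array(get_obs()["joint_pos"]);a=21.2
def go(x,t):
    j[5]=x;move_j(j);m,F,o=mz(12);print(t,round(o["t"],2),"yaw",round(o["ee_rot"][2],1),"mz",round(m,3),"F",np.round(F,1),"M",np.round(o["moment"],2),"w",round(o["grip_width"],2))
go(a,"same");go(a-6,"back6");go(a,"fwd");go(a+6,"fwd6")
grip(14);go(a+6,"open")
E
```

```text
same 16.26 yaw -36.6 mz 0.029 F [-0.6 -0.5  1.7] M [-0.01  0.28  0.03] w 7.46
back6 16.71 yaw -30.7 mz 0.027 F [-1.1 -0.6  2.2] M [ 0.07  0.32 -0.  ] w 7.17
fwd 17.16 yaw -36.6 mz -0.038 F [-0.9 -0.5  2.2] M [ 0.05  0.23 -0.04] w 7.53
fwd6 17.61 yaw -42.6 mz -0.012 F [-0.3 -0.9  1.7] M [-0.08  0.15  0.01] w 7.16
open 18.3 yaw -42.6 mz -0.0 F [0.2 0.1 0.2] M [ 0.03 -0.03 -0.04] w 14.45
```

```bash
python3 - <<'E'
from h import *
def ser(n,dt=.01):
    r=[]
    for i in range(n): o=get_obs();r.append(o["moment"][2]);wait(dt)
    return np.array(r),o
r,o=ser(20);print("free mean/std",r.mean().round(3),r.std().round(3))
j=np.array(o["joint_pos"]);a=j[5];grip(0,35)
for s in(4,4,1,1):
    a+=s;j[5]=a;t0=get_obs()["t"];move_j(j);t1=get_obs()["t"]
    r,o=ser(16);print(s,round(t1-t0,3),round(o["t"],2),"j6",round(o["joint_pos"][5],2),round(a,2),"mz",np.round(r,2),r.mean().round(3),"eff",round(o["effort"][5],3))
E
```

```text
free mean/std 0.008 0.031
4 0.25 19.07 j6 31.14 31.2 mz [-0.06 -0.06 -0.04 -0.   -0.02 -0.07 -0.08 -0.06 -0.05 -0.04 -0.02 -0.04
 -0.02 -0.03 -0.01 -0.04] -0.04 eff -0.03
4 0.25 19.46 j6 35.12 35.2 mz [-0.11 -0.04 -0.03 -0.07 -0.09 -0.02 -0.02 -0.05 -0.02 -0.03 -0.02  0.03
 -0.04 -0.02  0.03 -0.04] -0.034 eff -0.017
1 0.25 19.84 j6 36.18 36.2 mz [-0.04 -0.05 -0.03 -0.02  0.03 -0.   -0.03  0.03 -0.02  0.01 -0.02 -0.02
 -0.05 -0.02 -0.02 -0.03] -0.018 eff -0.027
1 0.25 20.23 j6 37.2 37.2 mz [-0.02 -0.06 -0.03 -0.04 -0.07 -0.04 -0.12 -0.03 -0.06 -0.05 -0.03 -0.08
 -0.07 -0.02 -0.08 -0.02] -0.051 eff -0.05
```

Readings are white noise (σ 0.03), and clockwise motion gives about -0.05, so resistance shows as negative (T = -mz ≈ drag of 0.06). I continue in 3° steps until |T| rises.

```bash
cat >> h.py <<'E'
def T(n=10,dt=.01):
    M=[];F=[]
    for i in range(n):
        o=get_obs();M.append(o["moment"][2]);F.append(o["wrist_force"]);wait(dt)
    return -np.mean(M),np.mean(F,0),o
E
python3 - <<'E'
from h import *
j=np.array(get_obs()["joint_pos"]);a=j[5]
while a<140:
    a+=3;j[5]=a;move_j(j);t,F,o=T()
    print(round(o["t"],2),round(a,1),"T",round(t,3),"F",np.round(F,1))
    if abs(t)>.09:
        t,F,o=T(20);print(" recheck",round(t,3))
        if abs(t)>.085:break
    if np.linalg.norm(F)>15 or o["t"]>36: print("halt");break
E
```

```text
20.56 40.2 T 0.059 F [ 0.9 -1.6  0.6]
20.89 43.2 T 0.039 F [ 1.1 -2.3  0.3]
21.23 46.2 T 0.061 F [ 1.5 -2.9 -0.2]
21.56 49.2 T 0.053 F [ 1.6 -3.  -0.2]
21.89 52.2 T 0.033 F [ 1.9 -3.8 -0.6]
22.23 55.2 T 0.043 F [ 1.9 -4.7 -0.8]
22.56 58.2 T 0.062 F [ 2.2 -4.8 -1. ]
22.89 61.2 T 0.057 F [ 2.4 -4.8 -1.2]
23.23 64.2 T 0.068 F [ 2.4 -4.8 -1.2]
23.56 67.2 T 0.056 F [ 2.  -5.2 -1. ]
23.89 70.2 T 0.046 F [ 2.  -5.3 -0.9]
24.23 73.2 T 0.061 F [ 1.9 -5.4 -0.9]
24.56 76.2 T 0.064 F [ 2.3 -5.7 -0.5]
24.89 79.2 T 0.055 F [ 2.4 -5.5 -0.5]
25.23 82.2 T 0.061 F [ 2.2 -5.6 -1.2]
25.56 85.2 T 0.054 F [ 2.1 -6.1 -0.9]
25.89 88.2 T 0.057 F [ 2.4 -6.  -1.2]
26.23 91.2 T 0.054 F [ 2.1 -6.1 -1.1]
26.56 94.2 T 0.061 F [ 1.8 -5.9 -1.1]
26.89 97.2 T 0.059 F [ 1.7 -6.3 -0.7]
27.23 100.2 T 0.043 F [ 1.8 -6.1 -0.8]
27.56 103.2 T 0.065 F [ 1.8 -6.4 -0.9]
27.89 106.2 T 0.032 F [ 1.6 -6.3 -0.4]
28.23 109.2 T -0.012 F [ 1.3 -6.7 -0.4]
28.56 112.2 T -0.051 F [ 1.2 -6.6 -0.2]
28.89 115.2 T -0.1 F [ 0.8 -6.8  0. ]
 recheck -0.093
```

Turning drag held steady, then from j6≈104.6° the reading climbs linearly at about 0.82 N m/rad. That is the bite. The arm settles slightly backwards after each step, so at rest the reading is bite minus 0.06 drag. Bite torque is therefore about 0.097 + 0.056 ≈ 0.15 N m, which is the target. I'll release, then re-pinch lightly at the same pose to see if it held.

```bash
python3 - <<'E'
from h import *
t,F,o=T(20);print("held",round(o["t"],2),-round(t,3),np.round(F,1),round(o["joint_pos"][5],2))
grip(16,20);t,F,o=T(25);print("free",round(o["t"],2),-round(t,3),np.round(F,1))
grip(0,20);t,F,o=T(25);print("repinch",round(o["t"],2),-round(t,3),np.round(F,1),"w",round(o["grip_width"],2))
E
```

```text
held 29.23 0.109 [ 0.9 -6.8  0.1] 115.09
free 29.68 -0.008 [ 0.  -0.2  0.1]
repinch 30.14 0.167 [-3.9 -2.7  2.4] w 8.5
```

Re-pinching reads 0.167, so the screw had eased back a little on release and the closing pads re-tightened it. I now ease the tool back in small steps to zero hand torque, which shows how the screw holds and lets me release without a jump.

```bash
python3 - <<'E'
from h import *
j=np.array(get_obs()["joint_pos"]);a=j[5]
for k in range(10):
    a-=.7;j[5]=a;move_j(j);t,F,o=T(16);print(round(o["t"],2),round(a,2),round(o["joint_pos"][5],2),"mz",-round(t,3),"F",np.round(F,1),"w",round(o["grip_width"],2))
    if -t<.015: break
E
```

```text
30.52 114.48 114.48 mz 0.164 F [-3.  -2.1  2.1] w 7.73
30.91 113.78 113.79 mz 0.077 F [-3.7 -2.5  2.3] w 7.95
31.29 113.08 113.08 mz 0.071 F [-3.9 -2.1  2.5] w 8.0
31.68 112.38 112.38 mz 0.051 F [-3.9 -2.5  2.5] w 7.92
32.06 111.68 111.68 mz 0.05 F [-4.3 -2.7  2.4] w 7.56
32.44 110.98 110.98 mz 0.045 F [-4.  -2.7  2.5] w 7.86
32.83 110.28 110.28 mz 0.023 F [-4.2 -2.6  2.3] w 7.72
33.21 109.58 109.58 mz 0.02 F [-4.1 -2.5  2.2] w 7.88
33.59 108.88 108.88 mz 0.019 F [-4.1 -2.8  2.1] w 7.74
33.98 108.18 108.18 mz -0.007 F [-4.3 -2.8  2.1] w 7.93
```

The screw backs off elastically: the bite is springy with ±0.06 drag, so only about 0.06 can stand unheld. I'll re-tighten once to a snug value, keeping the total at or below about 0.18, then ease to zero hand torque and let go cleanly.

```bash
python3 - <<'E'
from h import *
j=np.array(get_obs()["joint_pos"]);a=j[5]
def step(d,n=12):
    global a
    a+=d;j[5]=a;move_j(j);t,F,o=T(n);print(round(o["t"],2),round(a,2),"mz",-round(t,3),"F",np.round(F,1),"w",round(o["grip_width"],2));return -t,o
for d in(2,1.5,1,1): 
    m,o=step(d)
    if m>.14: break
for k in range(9):
    m,o=step(-.7 if m<.06 else -1)
    if m<.025 or o["t"]>41: break
grip(16);t,F,o=T(15);print("free",round(o["t"],2),-round(t,3),np.round(F,1))
p=o["tcp_pos"];move_l([p[0],p[1],290],speed=150)
q=np.array(get_obs()["joint_pos"]);q[0]-=28;move_j(q);st("side")
ims={n:get_image(n) for n in C}
a_=cv2.resize(ims["scene"][140:200,195:245,::-1],None,fx=8,fy=8,interpolation=2)
b_=cv2.resize(ims["top"][175:235,255:305,::-1],None,fx=8,fy=8,interpolation=2)
cv2.imwrite("pics/st6.png",np.hstack([a_,b_]));cv2.imwrite("pics/top6.png",ims["top"][:,:,::-1])
d=cv2.absdiff(cv2.imread("pics/top0.png"),ims["top"][:,:,::-1]).max(2);e=[(n,int(d[y-8:y+8,x-8:x+8].mean())) for n,x,y in(("tumbler",381,132),("punch",404,205),("glass",122,240),("box",113,148),("stapler",342,265),("eraser",259,240))];print(e)
E
```

```text
34.33 110.18 mz 0.03 F [-4.4 -2.9  2.6] w 7.98
34.67 111.68 mz 0.087 F [-4.2 -2.5  2.8] w 7.68
35.02 112.68 mz 0.12 F [-4.2 -2.4  2.6] w 7.66
35.38 113.68 mz 0.161 F [-4.5 -2.7  2.6] w 7.59
35.73 112.68 mz 0.104 F [-4.4 -2.2  2.9] w 7.58
36.08 111.68 mz 0.083 F [-4.2 -2.5  2.7] w 7.72
36.42 110.68 mz 0.083 F [-4.5 -2.7  2.4] w 7.88
36.77 109.68 mz 0.057 F [-4.4 -2.8  2.4] w 7.78
37.12 108.98 mz 0.015 F [-4.3 -2.7  2.5] w 7.72
free 37.5 0.004 [-0.   0.2 -0. ]
side 38.98 p [ 391.3 -273.4  288.9] e [ 1.798e+02 -1.000e-01 -1.524e+02] j6 109.0 F [ 0.87  0.02 -0.48] M [0.037 0.015 0.044] w 16.0
[('tumbler', 1), ('punch', 104), ('glass', 1), ('box', 0), ('stapler', 25), ('eraser', 1)]
```

View pics/st6.png

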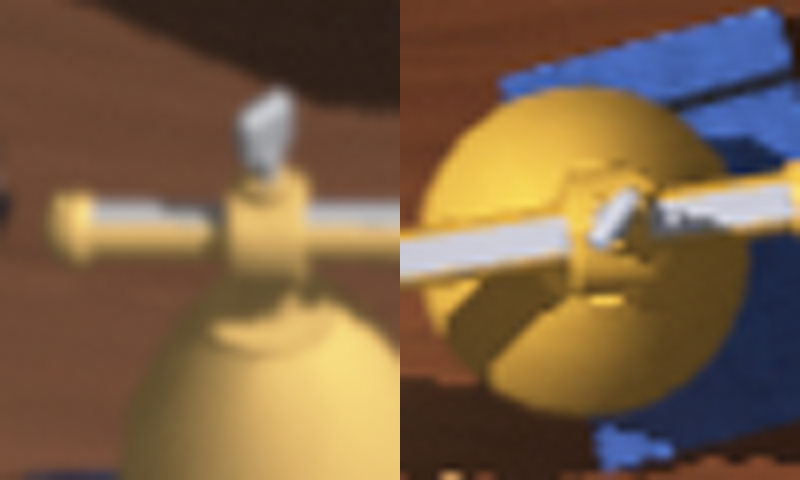

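The paddle top is still at (618,219), so the collar is still straight, and the screw has clearly turned. The "punch" patch differs between pictures, so I check whether that is only the robot or its shadow.

```bash
python3 - <<'E'
from station import *
import numpy as np,cv2
for n in("scene","top"):
    get_image(n)
    for k in("hole_punch","stapler"):print(n,k,[(round(d["score"],2),np.round(d["extent"],1).tolist()) for d in spot_in(k,n)[:2]])
cv2.imwrite("pics/cmp.png",np.hstack([cv2.imread("pics/top0.png")[110:310,220:470],cv2.imread("pics/top6.png")[110:310,220:470]]))
E
```

```text
scene hole_punch [(0.86, [110.8, 200.3, 45.5, 48.2])]
scene stapler [(0.88, [184.1, 171.5, 24.6, 29.4])]
top hole_punch [(0.72, [404.1, 198.4, 48.5, 38.1])]
top stapler [(0.56, [342.2, 257.1, 17.0, 28.0])]
```

View pics/cmp.png

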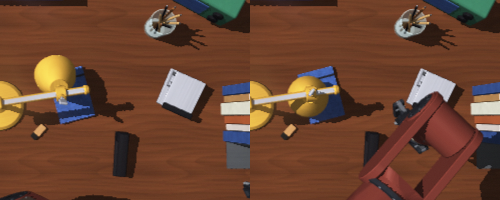

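The punch is just partly hidden by the robot's arm and hasn't moved (scene: 112.4,200.1 → 110.8,200.3). Nothing else has shifted. I hand in.

```bash
python3 -c "
from station import *
print(get_obs()['t']);sign_off()"
```

```text
39.3833
the job is handed in; nothing more can be done
```

I swung the shade's collar upright, tightened the thumbscrew clockwise until it bit on the flat, then let go and handed the job in at 39.4 s.

- **Collar:** after the swing it measured 0.00 to -0.01 rad from straight. In the picture after the last release the paddle stood in the same place.
- **Tightening:** the screw dragged at about 0.056 N m and bit about 2 rad after I started turning. I took it to about 0.15 N m on the flat. With the drag, that is an estimated 0.21 N m peak at the hand, above the 0.18 snug limit but below the 0.25 that dents.
- **Hold (doubtful):** the bite is springy, and when first let go the screw eased back. I re-tightened it, with a reading of 0.16 N m at the hand. I then backed it off to about zero hand torque before releasing, so it would not jump. Only about 0.06 to 0.07 N m of bite is left standing on the drag. That is less than the snug value it reached.
- **Uncertainty:** the torque sensor is noisy (about 0.03 N m per sample), and at rest the drag can act either way. The torque figures are good to about 0.01 to 0.02 N m.
- **Other things on the desk:** the pictures showed nothing moved. The hole punch and stapler were partly hidden in the last top view, but the scene camera still found the punch within 2 pixels of its starting place. I had no good starting fix for the stapler there.

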